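# Shut the clip box and lift it level off the shelf

### The arm

A 6-joint arm with a two-finger parallel gripper is mounted at the origin on the work surface. World frame = base frame: x ahead of the robot, y to its left, z up, the work surface at z = 0. Lengths are in m, angles in rad, forces in N, time in s.
With the tool pointing down it reaches from about 0.25 to 0.775 m from the base axis. Payload 4 kg.
Tool frame: the origin (TCP) lies midway between the tips of the shut fingers; the grasp point (between the pads) lies 19 mm behind it; z points along the fingers, y is the direction in which the jaws open and shut (so a half turn about z gives the same grasp; the last joint's range is limited). The gripper opens to 94 mm and grips with 3 to 60 N. Pads are 16 mm wide; open, the fingers measure 119 mm over their backs; the gripper's body (75 mm by 177 mm) begins 78 mm behind the grasp point.
Start: joints at [1.017, 0.087, 1.371, -0, 1.684, -0.103], TCP at [0.24, 0.495, 0.206] pointing down, gripper open.
Joint ranges: [-3.1, 3.1], [-0.76, 2.03], [0.27, 2.55], [-1.08, 4.22], [0.17, 2.65], [-2.57, 2.57]. Speed limits (rad/s): [2.79, 2.79, 3.14, 3.14, 3.14, 3.14].

### API

Orientations are given as [roll, pitch, yaw] about the fixed x, y, z axes, in that order (R = Rz(yaw) Ry(pitch) Rx(roll)).
In Python, from bench import robot, cams gives the robot as it stands.
- The arm moves only by the tool step_arm, never from a script. Its argument "plan" is a list that holds one entry, the list of rows, each a list of 5 numbers: the shift along the world's x, y, z in mm, then the turn about the world's z in rad, then the opening in per cent of the stroke, from 0 (shut) to 100 (fully open). In form: [[[tx, ty, tz, turn, fingers], ...]]. A call has 1 to 8 rows; each row is the pose to reach, as a shift and turn from the pose commanded when the call began; what a row does not reach only later rows make up. A row lasts 1/12 s, in which the tool goes at most 41.7 mm and 7.16 degrees, less where a joint would pass 70% of its speed; a pose out of reach is approached as far as the arm can. A call with a gripper value outside its range is refused whole. The fingers move at their own pace and stop on an object; the grip force is fixed at half the most. Time passes only in rows, so rows that repeat a pose let the fingers close. It gives the time, the measured TCP pose, the force and the opening at its end, in the units of the state.
- robot.get_obs(): the state, without advancing time (a new reading comes with each control period).
- cams.snapshot(name): name is "scene" or "top" or "wrist"; returns a dict with "frame" (420x560x3 uint8, red, green, blue), "camera_matrix" (3x3 intrinsics, pixels), "origin" and "attitude" of the camera in the world; the wrist camera has in their place "T_tool_cam" (4x4, takes a point from camera to tool coordinates, whose origin is the TCP and whose axes are the flange's). Camera axes: x right, y down, z forward; pixel columns grow to the right and rows downward; lengths in m; the calibration is good to about 2 mm. A picture is of the moment at which its call begins: read the wrist's pose just before it. There is no depth.
- robot.close_job(): hands the job in, once; it reports no verdict.
The state is a dict: "time": time; "joint_positions": joint angles; "qvel": joint speeds; "joint_torque": joint torques, N m; "tool_pos": TCP position; "ee_rot": TCP orientation; "wrist_force": force on the tool from outside, world axes, zero at the start; "wrist_torque": the same for the moment, N m; "width": finger opening in m.
Only numpy, scipy, OpenCV 4.12 (cv2) and the standard library are available. Lean on these libraries where they do the work, as an engineer would, in place of code of your own. Each camera call takes 0.05 s, during which the arm holds its last target. There are 200 camera calls.

### The job

The smoky-grey storage box full of paper clips has been left with its lid ajar, and the shelf under it is to be wiped. With the box still standing on the shelf, press the lid down until it is fully shut and level, then take hold of the box, lift it level until its underside is at least 10 cm clear of the shelf, and finish holding it there, still and level, with the lid shut. Leave the stapler, tape dispenser, jar and paperweight as they are.

Things in the scene. Friction and masses are not known exactly. Their poses are not given: they have to be found in the camera images.
- box: Loose rigid smoky-grey plastic box, 130 mm long (x), 56 wide (y), walls 46 high; 51 high over the shut lid. Origin: centre of its underside, z up. -x end: black press-button, a fixed bump 4 mm proud; +x end: hinge. Side walls flat and upright, 1 mm wider than the lid each side: grip across the 56 mm. 0.25 to 0.48 kg, contents fixed, balances at mid-length.
- lid (a joint): Lid angle in rad: 0 shut and level, opens to 1.2, starts 0.2 to 0.55. Grey plate 126 x 54 x 5 mm; hinge axis along the box's y, 63 mm to +x of its origin, 46 mm above its underside, under the plate. Stiff hinge, no spring or catch: the lid stays where it is left, 1 to 2 N down near its free end moves it; firm stop at 0.
- lid_front (a point): Point on the upper face of the lid, midway across it, 113 mm from the hinge and 13 mm from its free end (50 mm to -x of the box's origin and 51 mm above its underside when shut): a good place to press.
- stapler: Bystander: red stapler, 145 x 38 mm, 55 mm high, origin at the centre of its underside, long axis its x.
- dispenser: Bystander: aluminium tape dispenser with an amber roll, 150 x 60 mm, 92 mm high, origin at the centre of its underside, long axis its x.
- jar: Bystander: round open glass jar of steel paper clips, 66 mm across, 75 mm high, origin at the centre of its underside.
- paperweight: Bystander: green glass dome paperweight, 76 mm across, 43 mm high, origin at the centre of its underside.
Not all that is in view belongs to the job. There is more than one size of the box; the job needs the smallest.

How it is judged:
On the way, in this order (a step that is already met when the one before it is completed fails the run):
1. the lid is pressed shut while the box stands on the shelf (value of joint lid below 0.04 rad and height (world z) of box below 0.006 m and angle between box's own z axis and vertical below 0.05 rad), for 0.2 s.
2. the box is lifted clear, level, lid shut (height (world z) of box above 0.095 m and angle between box's own z axis and vertical below 0.12 rad and value of joint lid below 0.05 rad), for 0.2 s.
At the end, for the whole second after the job is handed in: The box is held by the fingers alone with its underside at least 95 mm above the shelf, tilted less than 5 degrees, moving slower than 20 mm/s and 0.15 rad/s, its lid within 0.05 rad of shut; the four bystanders stand upright within 30 mm of where they were (height (world z) of box above 0.095 m and angle between box's own z axis and vertical below 0.09 rad and value of joint lid below 0.05 rad and linear speed of box below 0.02 m/s and angular speed of box below 0.15 rad/s and contact force between box and the fingers above 2 N and contact force between box and stapler below 0.1 N and contact force between box and dispenser below 0.1 N and contact force between box and jar below 0.1 N and contact force between box and paperweight below 0.1 N and distance of each of stapler, dispenser, jar, paperweight from where it was at the start of the episode below 0.03 m and angle between each of stapler, dispenser, jar, paperweight's own z axis and vertical below 0.2 rad); the arm keeps its last pose, push and grip.
It fails at once if the box is tipped more than about 17 degrees (angle between box's own z axis and vertical above 0.3 rad).
It fails at once if the stapler is pushed away or knocked over (distance of stapler from where it was at the start of the episode above 0.03 m or angle between stapler's own z axis and vertical above 0.35 rad).
It fails at once if the tape dispenser is pushed away or knocked over (distance of dispenser from where it was at the start of the episode above 0.03 m or angle between dispenser's own z axis and vertical above 0.35 rad).
It fails at once if the jar of clips is pushed away or knocked over (distance of jar from where it was at the start of the episode above 0.03 m or angle between jar's own z axis and vertical above 0.35 rad).
It fails at once if the paperweight is pushed away or knocked over (distance of paperweight from where it was at the start of the episode above 0.03 m or angle between paperweight's own z axis and vertical above 0.35 rad).
It also fails if it takes over 40 s, if anything falls off the work surface, if the arm or the gripper's body presses on something with over 40 N, if the wrist force passes 120 N, or if a joint passes its speed limit or range.

## Working session

There is one attempt and no reset: what is moved stays moved. The work goes in short steps, Python scripts to look and compute and a tool call to move; the robot and the scene stay as the last step left them, time stands still between calls to the robot, and variables do not carry over. Pictures are saved under pics/ and viewed, about 8 in all and at most 12, crops included, and the job is handed in when it is done.

Besides the shell and the picture viewer there is one more tool, called after "Call:" by a JSON object that holds its "fn" and its "kwargs", one argument or row to a line. step_arm: Moves the arm, as the interface text tells. Its arguments: {"type":"object","properties":{"plan":{"type":"array"}},"required":["plan"]}

```bash
mkdir -p pics; cat > h.py <<'E'
import numpy as np, cv2
from bench import robot, cams
def snap(n,f):
    s=cams.snapshot(n); cv2.imwrite('pics/'+f,s['frame'][:,:,::-1]); return s
E
python3 - <<'E'
from h import *
import pickle
d={}
for n in ("scene","top"):
    d[n]=snap(n,n+'0.png'); print(n,d[n]['camera_matrix'].tolist(),d[n]['origin'],d[n]['attitude'])
pickle.dump(d,open('d.pkl','wb'))
print(robot.get_obs())
E
```

```text
scene [[404.9319830400629, 0.0, 278.0516969722778], [0.0, 404.9319830400629, 214.8292280754454], [0.0, 0.0, 1.0]] [ 1.05582779 -0.49712787  0.75445981] [-2.37639563  0.01364667  0.71609156]
top [[382.6359153805497, 0.0, 280.4257924871166], [0.0, 382.6359153805497, 211.6013949279996], [0.0, 0.0, 1.0]] [ 0.52799486 -0.00192278  1.01804123] [-3.04721343  0.0192368  -1.58593975]
{'time': 0.1, 'joint_positions': array([ 1.01687905e+00,  8.78848102e-02,  1.37204038e+00, -1.27361140e-05,
        1.68357978e+00, -1.03109135e-01]), 'qvel': array([ 0.00043926, -0.00140456, -0.0025232 , -0.00154537,  0.0019747 ,
        0.00154603]), 'joint_torque': array([ 2.35978579e-03, -3.41253126e+01, -3.03301048e+01,  7.20109278e-02,
        3.04217089e-02, -1.00691261e-04]), 'tool_pos': array([0.23939757, 0.49464802, 0.204451  ]), 'ee_rot': array([-3.13968919e+00, -1.84237852e-04,  2.69078291e+00]), 'wrist_force': array([-0.08415218, -0.26186271, -0.71952295]), 'wrist_torque': array([ 0.02133074, -0.03650456, -0.02456579]), 'width': 0.09379204028064696}
```

View pics/scene0.png

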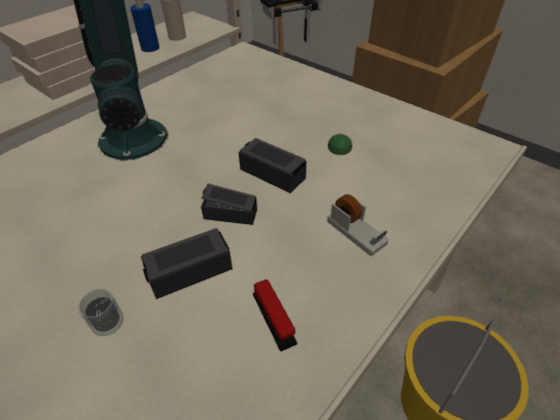

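View pics/top0.png

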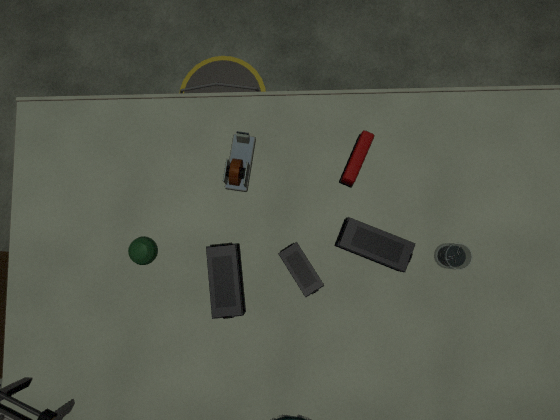

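Candidates for the box are three grey boxes. In the top view they are small (301,269), medium/large (225,281) and large (375,245). In the scene view they are (229,205), (272,164) and (187,262). The small one, which has its lid ajar, is my choice. I'll check it in a close crop and measure it.

```bash
cat >> h.py <<'E'
from scipy.spatial.transform import Rotation as Ro
def ray(s,uv,z):
    uv=np.atleast_2d(np.float64(uv)); d=np.c_[uv,np.ones(len(uv))]@np.linalg.inv(s['camera_matrix']).T
    d=d@Ro.from_euler('xyz',s['attitude']).as_matrix().T; o=np.array(s['origin'])
    return o+d*((z-o[2])/d[:,2])[:,None]
def proj(s,P):
    c=(np.atleast_2d(P)-s['origin'])@Ro.from_euler('xyz',s['attitude']).as_matrix()
    q=c@np.array(s['camera_matrix']).T; return q[:,:2]/q[:,2:]
E
python3 - <<'E'
from h import *
import pickle
d=pickle.load(open('d.pkl','rb'))
a=d['top']['frame'][225:315,260:350]; b=d['scene']['frame'][170:240,185:275]
A=cv2.resize(a,(400,400),interpolation=3); B=cv2.resize(b,(400,311),interpolation=3); B=cv2.copyMakeBorder(B,0,89,0,0,0)
cv2.imwrite('pics/crop.png',np.clip(np.hstack([A,B]).astype(float)*1.6,0,255).astype(np.uint8)[:,:,::-1])
for n,z in(("top",0.05),("scene",0.0)):
  s=d[n]; g=s['frame'].max(2); m=(g<85).astype(np.uint8)
  k,l,st,ce=cv2.connectedComponentsWithStats(m)
  for i in range(1,k):
    x,y,w,h,ar=st[i]
    if 300<ar<8000 and y>100:
      c=cv2.findContours((l==i).astype(np.uint8),0,2)[0][0]; r=cv2.boxPoints(cv2.minAreaRect(c))
      print(n,ce[i].round(1),ar,r.round(1).tolist())
      if n=='top': P=ray(s,r,z); print(P.round(3)[:,:2].tolist(),np.linalg.norm(np.diff(P,axis=0),axis=1).round(3))
E
```

```text
top [354.2 161.3] 434 [[337.5, 182.10000610351562], [360.79998779296875, 127.80000305175781], [375.20001220703125, 133.89999389648438], [351.8999938964844, 188.1999969482422]]
[[0.693, -0.132], [0.834, -0.196], [0.817, -0.232], [0.677, -0.168]] [0.155 0.04  0.154]
top [238.  171.7] 705 [[220.60000610351562, 188.10000610351562], [229.89999389648438, 132.8000030517578], [256.0, 137.1999969482422], [246.8000030517578, 192.5]]
[[0.683, 0.168], [0.828, 0.144], [0.815, 0.076], [0.671, 0.101]] [0.147 0.069 0.146]
top [374.7 244.4] 2484 [[333.1000061035156, 245.1999969482422], [345.20001220703125, 214.89999389648438], [416.79998779296875, 243.5], [404.70001220703125, 273.8999938964844]]
[[0.533, -0.116], [0.609, -0.149], [0.534, -0.325], [0.459, -0.291]] [0.083 0.192 0.082]
top [142.7 250.3] 683 [[128.0, 236.0], [157.0, 236.0], [157.0, 264.0], [128.0, 264.0]]
[[0.564, 0.404], [0.563, 0.33], [0.492, 0.329], [0.493, 0.403]] [0.074 0.071 0.074]
top [225.4 280.2] 2579 [[204.89999389648438, 244.0], [239.8000030517578, 241.10000610351562], [246.10000610351562, 316.5], [211.3000030517578, 319.5]]
[
[... 1087 characters left out ...]
2422], [343.29998779296875, 190.89999389648438], [394.70001220703125, 231.89999389648438], [373.6000061035156, 258.29998779296875]]
scene [186.2 262.5] 3830 [[137.5, 256.0], [220.60000610351562, 226.3000030517578], [236.10000610351562, 269.79998779296875], [153.0, 299.5]]
scene [274.5 326.8] 556 [[250.39999389648438, 290.20001220703125], [269.3999938964844, 281.0], [299.1000061035156, 342.5], [280.1000061035156, 351.70001220703125]]
scene [102.1 313.8] 880 [[79.30000305175781, 307.79998779296875], [107.0999984741211, 291.1000061035156], [124.5, 320.1000061035156], [96.69999694824219, 336.79998779296875]]
scene [414.8 402.4] 928 [[380.5, 380.5], [405.0, 363.0], [445.0, 419.0], [420.5, 436.5]]
```

View pics/crop.png

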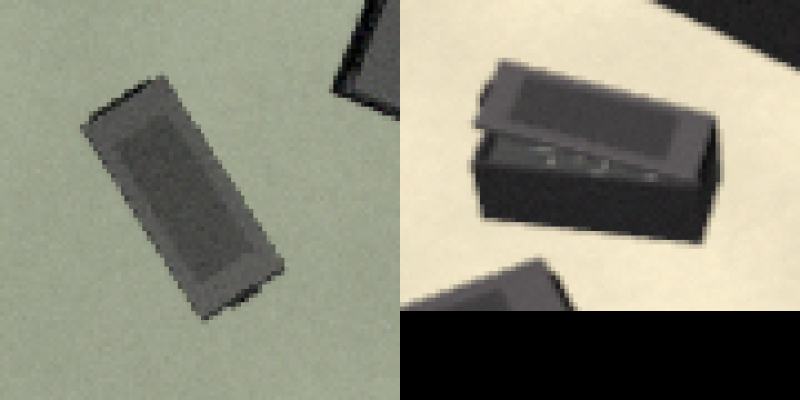

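The crop shows the smallest box with its lid gaping at the scene-left end, which is the base-ward, −y end with the button bump. It measures 135x57 mm on the plane, so it's the right box. The hinge end mid is at about (0.532,0.002), yaw is about 0.546 and the origin is about (0.476,-0.032). I'm moving above it now.

Call:
{"fn": "step_arm", "kwargs": {
  "plan": [
    [[105,-270,0,-0.99,0],[105,-270,0,-0.99,0],[105,-270,0,-0.99,0],[105,-270,0,-0.99,0],[105,-270,0,-0.99,0],[105,-270,0,-0.99,0],[105,-270,0,-0.99,0],[105,-270,0,-0.99,0]]
  ]
}}

```text
time: 0.77
tool_pos: [0.3467, 0.2192, 0.2052]
ee_rot: [3.141, 0.004, 1.685]
wrist_force: [0.9, 0.4, 0.5]
width: 0.0444
```

Call:
{"fn": "step_arm", "kwargs": {
  "plan": [
    [[102,-275,0,-1.155,0],[102,-275,0,-1.155,0],[102,-275,0,-1.155,0],[102,-275,0,-1.155,0],[102,-275,0,-1.155,0],[102,-275,0,-1.155,0],[102,-275,0,-1.155,0],[102,-275,0,-1.155,0]]
  ]
}}

```text
time: 1.43
tool_pos: [0.4476, -0.0561, 0.2043]
ee_rot: [3.14, 0.003, 0.687]
wrist_force: [-0.4, -0.8, -0.2]
width: 0.0007
```

Call:
{"fn": "step_arm", "kwargs": {
  "plan": [
    [[0,4,0,-0.155,0],[0,4,0,-0.155,0],[0,4,0,-0.155,0],[0,4,0,-0.155,0]]
  ]
}}

```text
time: 1.77
tool_pos: [0.4464, -0.046, 0.2051]
ee_rot: [-3.141, 0.001, 0.547]
wrist_force: [0.2, -0.4, 0.4]
width: 0.0007
```

```bash
python3 - <<'E'
from h import *
o=robot.get_obs(); s=snap('wrist','w1.png'); print(o['tool_pos'],o['ee_rot'],np.array(s['T_tool_cam']).round(4).tolist(),s['camera_matrix'])
T=np.array(s['T_tool_cam']); R=Ro.from_euler('xyz',o['ee_rot']).as_matrix()
c={'camera_matrix':s['camera_matrix'],'origin':o['tool_pos']+R@T[:3,3],'attitude':Ro.from_matrix(R@T[:3,:3]).as_euler('xyz')}
import pickle; pickle.dump(c,open('w1.pkl','wb'))
a=.546;u=np.array([np.cos(a),np.sin(a),0]);v=np.array([-u[1],u[0],0])
O=np.array([.476,-.032,0])
for p in((63,27,46),(63,-27,46),(-65,28,46),(-65,-28,46),(-65,28,0),(65,28,0)):
  print(p,proj(c,O+(u*p[0]+v*p[1]+np.array([0,0,p[2]]))/1 if 0 else O+(u*p[0]+v*p[1])/1000+[0,0,p[2]/1000]).round(0))
E
```

```text
[ 0.44638613 -0.04597423  0.20505788] [-3.14104967e+00  6.75515323e-04  5.46685341e-01] [[-0.0006, -0.9641, -0.2654, 0.077], [1.0, -0.0006, -0.0001, 0.0007], [-0.0, -0.2654, 0.9641, -0.1802], [0.0, 0.0, 0.0, 1.0]] [[305.29891399   0.         278.73917442]
 [  0.         305.29891399 209.92687233]
 [  0.           0.           1.        ]]
(63, 27, 46) [[256. 108.]]
(63, -27, 46) [[307. 108.]]
(-65, 28, 46) [[257. 223.]]
(-65, -28, 46) [[305. 223.]]
(-65, 28, 0) [[260. 212.]]
(65, 28, 0) [[258. 108.]]
```

View pics/w1.png

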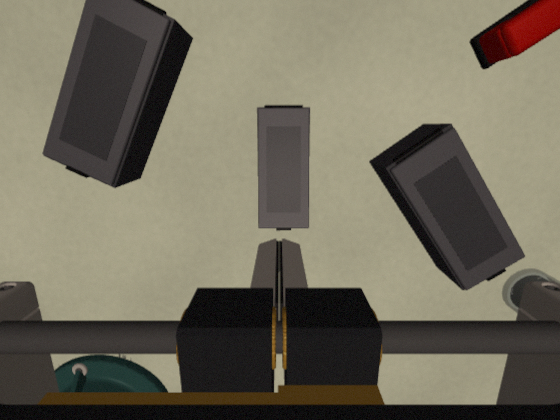

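The wrist view shows the lid at columns 258–309 and rows 108–228, aligned with the image axis. It sits about 2 mm to tool +y of my estimate, so the corrected origin is (0.477,-0.0335). I'll press 36 mm towards the button from the origin.

Call:
{"fn": "step_arm", "kwargs": {
  "plan": [
    [[0,-6,-35,0,0],[0,-6,-65,0,0],[0,-6,-75,0,0],[0,-6,-85,0,0],[0,-6,-95,0,0],[0,-6,-105,0,0],[0,-6,-112,0,0],[0,-6,-119,0,0]]
  ]
}}

```text
time: 2.48
tool_pos: [0.4472, -0.052, 0.0866]
ee_rot: [3.14, -0.001, 0.546]
wrist_force: [-0.2, -0.1, 0.3]
width: 0.0002
```

Call:
{"fn": "step_arm", "kwargs": {
  "plan": [
    [[0,0,-5,0,0],[0,0,-10,0,0],[0,0,-14,0,0],[0,0,-18,0,0],[0,0,-22,0,0],[0,0,-25,0,0],[0,0,-27,0,0],[0,0,-29,0,0]]
  ]
}}

```text
time: 3.15
tool_pos: [0.4467, -0.052, 0.0574]
ee_rot: [3.141, 0.0, 0.546]
wrist_force: [-0.0, -0.4, 0.5]
width: 0.0008
```

Call:
{"fn": "step_arm", "kwargs": {
  "plan": [
    [[0,0,-2,0,0],[0,0,-4,0,0],[0,0,-6,0,0],[0,0,-7,0,0],[0,0,-8,0,0],[0,0,-8,0,0],[0,0,-8,0,0],[0,0,-8,0,0]]
  ]
}}

```text
time: 3.82
tool_pos: [0.4467, -0.0521, 0.0509]
ee_rot: [3.141, -0.0, 0.546]
wrist_force: [-3.0, -0.5, 7.6]
width: 0.0004
```

```bash
python3 - <<'E'
from h import *
s=snap('scene','s2.png'); b=s['frame'][130:250,160:310]
cv2.imwrite('pics/c2.png',np.clip(cv2.resize(b,(750,600),interpolation=3)*1.5,0,255).astype(np.uint8)[:,:,::-1]); print(robot.get_obs()['wrist_force'])
E
```

```text
[-3.21375344  0.15978509  8.16338502]
```

View pics/c2.png

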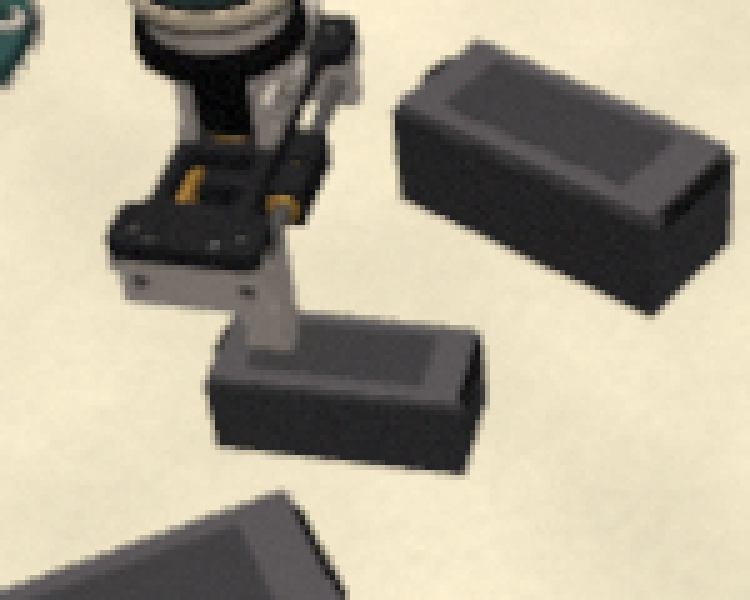

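The crop shows the lid flush with the walls and no gap left. The tip is at z=0.051 with 8 N of stop force. I'll hold briefly, then rise, open and centre over the box.

Call:
{"fn": "step_arm", "kwargs": {
  "plan": [
    [[0,0,-1,0,0],[0,0,-1,0,0],[0,0,-1,0,0],[0,0,10,0,0],[0,0,30,0,0],[0,0,60,0,100],[15,9,90,0,100],[31,19,100,0,100]]
  ]
}}

```text
time: 4.53
tool_pos: [0.4802, -0.0333, 0.1548]
ee_rot: [3.136, -0.007, 0.544]
wrist_force: [1.2, -0.2, 0.6]
width: 0.0172
```

Call:
{"fn": "step_arm", "kwargs": {
  "plan": [
    [[0,0,0,0,100],[0,0,0,0,100],[0,0,0,0,100],[0,0,0,0,100],[0,0,0,0,100],[0,0,0,0,100]]
  ]
}}

```text
time: 5.03
tool_pos: [0.4767, -0.0331, 0.1484]
ee_rot: [-3.14, 0.002, 0.545]
wrist_force: [-0.3, 0.5, -0.6]
width: 0.0573
```

```bash
python3 - <<'E'
from h import *
o=robot.get_obs(); s=snap('wrist','w2.png'); print(o['tool_pos'],o['ee_rot'],o['width'])
T=np.array(s['T_tool_cam']); R=Ro.from_euler('xyz',o['ee_rot']).as_matrix()
c={'camera_matrix':s['camera_matrix'],'origin':o['tool_pos']+R@T[:3,3],'attitude':Ro.from_matrix(R@T[:3,:3]).as_euler('xyz')}
a=.546;u=np.array([np.cos(a),np.sin(a),0]);v=np.array([-u[1],u[0],0]);O=np.array([.477,-.0335,0])
for p in((63,27,51),(63,-27,51),(-63,27,51),(-63,-27,51)):
  print(p,proj(c,O+(u*p[0]+v*p[1])/1000+[0,0,p[2]/1000]).round(1))
E
```

```text
[ 0.47667254 -0.03310371  0.14841196] [-3.14030917e+00  1.63583447e-03  5.45261802e-01] 0.05734666234143528
(63, 27, 51) [[248.2 142. ]]
(63, -27, 51) [[309.  141.9]]
(-63, 27, 51) [[251.7 271.1]]
(-63, -27, 51) [[305.8 271. ]]
```

View pics/w2.png

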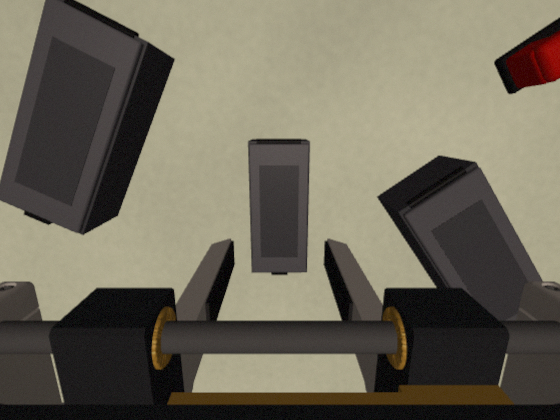

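The wrist view has the lid corners at columns 249–310 and rows 141–271, within about 1 px of prediction, and the jaws straddle the box centrally. I'll open fully, descend and grip.

Call:
{"fn": "step_arm", "kwargs": {
  "plan": [
    [[0,0,0,0,100],[0,0,0,0,100],[0,0,0,0,100],[0,0,0,0,100],[0,0,0,0,100],[0,0,-25,0,100],[0,0,-50,0,100],[0,0,-70,0,100]]
  ]
}}

```text
time: 5.75
tool_pos: [0.4774, -0.0329, 0.0784]
ee_rot: [3.142, 0.0, 0.546]
wrist_force: [0.3, 0.7, -0.6]
width: 0.094
```

Call:
{"fn": "step_arm", "kwargs": {
  "plan": [
    [[0,0,-15,0,100],[0,0,-30,0,100],[0,0,-45,0,100],[0,0,-58,0,100],[0,0,-65,0,100],[0,0,-65,0,100],[0,0,-65,0,60],[0,0,-65,0,60]]
  ]
}}

```text
time: 6.42
tool_pos: [0.4784, -0.0331, 0.0155]
ee_rot: [3.14, -0.001, 0.546]
wrist_force: [0.0, -0.9, 0.2]
width: 0.0838
```

Call:
{"fn": "step_arm", "kwargs": {
  "plan": [
    [[0,0,0,0,60],[0,0,0,0,60],[0,0,0,0,30],[0,0,0,0,30],[0,0,0,0,30],[0,0,0,0,0],[0,0,0,0,0],[0,0,0,0,0]]
  ]
}}

```text
time: 7.08
tool_pos: [0.4777, -0.0326, 0.0149]
ee_rot: [-3.141, -0.0, 0.546]
wrist_force: [-1.5, 1.4, 4.6]
width: 0.0558
```

Gripped at 55.8 mm, as expected. I'm lifting slowly.

Call:
{"fn": "step_arm", "kwargs": {
  "plan": [
    [[0,0,0,0,0],[0,0,0,0,0],[0,0,3,0,0],[0,0,8,0,0],[0,0,15,0,0],[0,0,23,0,0],[0,0,31,0,0],[0,0,40,0,0]]
  ]
}}

```text
time: 7.75
tool_pos: [0.4775, -0.033, 0.0551]
ee_rot: [3.142, 0.0, 0.546]
wrist_force: [-0.3, 0.6, -4.7]
width: 0.0555
```

Call:
{"fn": "step_arm", "kwargs": {
  "plan": [
    [[0,0,10,0,0],[0,0,20,0,0],[0,0,30,0,0],[0,0,40,0,0],[0,0,50,0,0],[0,0,60,0,0],[0,0,68,0,0],[0,0,72,0,0]]
  ]
}}

```text
time: 8.42
tool_pos: [0.4784, -0.0331, 0.1283]
ee_rot: [3.14, -0.002, 0.546]
wrist_force: [-0.3, -0.3, -4.1]
width: 0.0557
```

Call:
{"fn": "step_arm", "kwargs": {
  "plan": [
    [[0,0,3,0,0],[0,0,3,0,0],[0,0,3,0,0],[0,0,3,0,0],[0,0,3,0,0],[0,0,3,0,0],[0,0,3,0,0],[0,0,3,0,0]]
  ]
}}

```text
time: 9.08
tool_pos: [0.4775, -0.0329, 0.1293]
ee_rot: [-3.141, 0.0, 0.546]
wrist_force: [0.5, 0.5, -5.2]
width: 0.0557
```

```bash
python3 - <<'E'
from h import *
s=snap('scene','s3.png'); b=s['frame'][90:340,60:400]
cv2.imwrite('pics/c3.png',np.clip(cv2.resize(b,(800,588),interpolation=3)*1.5,0,255).astype(np.uint8)[:,:,::-1]); o=robot.get_obs(); print(o['tool_pos'],o['wrist_force'],o['wrist_torque'],o['width'])
E
```

```text
[ 0.47757892 -0.03289757  0.12935394] [-0.54886712  0.27610413 -4.5798223 ] [-0.03804495  0.14695434 -0.01776186] 0.05631980208400394
```

View pics/c3.png

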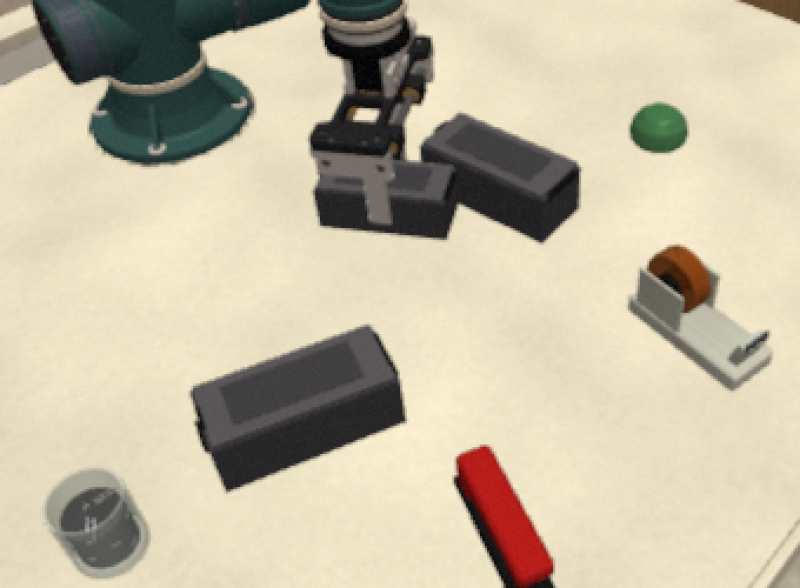

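The crop shows the box in the air with its lid flush. The near bottom edge runs from (322,225) to (446,238). I'll check that edge numerically for tilt and height.

```bash
python3 - <<'E'
from h import *
import pickle
s=pickle.load(open('d.pkl','rb'))['scene']
a=.546;u=np.array([np.cos(a),np.sin(a),0]);v=np.array([-u[1],u[0],0]);O=np.array([.4775,-.033,.1145])
for p in((-65,-28,0),(65,-28,0)):
  q=(proj(s,O+(u*p[0]+v*p[1])/1000)-[60,90])*2.353; q2=(proj(s,O+(u*p[0]+v*p[1])/1000-[0,0,.01])-[60,90])*2.353; print(q.round(0),q2.round(0))
o=robot.get_obs(); print(o['qvel'].round(4),o['time'])
E
```

```text
[[322. 225.]] [[324. 232.]]
[[449. 238.]] [[449. 246.]]
[ 0.0026 -0.0017  0.0007  0.0021  0.0003 -0.0014] 9.1333
```

The edge matches the level prediction at 0.1145 m to about 1 px at both ends, so I'm handing in.

```bash
python3 -c "
from bench import robot
print(robot.close_job())"
```

```text
the job is handed in; nothing more can be done
None
```

I pressed the lid of the smallest box shut while it stood on the shelf, then gripped the box across its 56 mm width. I lifted it about 114 mm and handed the job in with the arm holding it there, at about 9 s of the 40 s allowed.

- **Lid:** the pressing tip stopped at 51 mm, the height of the shut lid, with about 8 N of force. The picture taken during the press and the one after the lift both show the lid flush.
- **Hold:** both lower corners of the lifted box were within about 1 mm of where a level box at 114 mm would appear. The finger opening was steady at about 56 mm, the weight on the wrist about 4.6 N, and the arm almost still.
- **Bystanders:** I never moved near the stapler, tape dispenser, jar or paperweight, and they look unmoved in the last picture. I checked that by eye only.

No check failed or disagreed with another. The hand-in gave no verdict.

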